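# Roll a sample jar up the reader's chute and start the reading

## Robot

A 7-joint arm with a two-finger parallel gripper is mounted at the origin on the work surface. World frame = base frame: x ahead of the robot, y to its left, z up, the work surface at z = 0. Lengths are in m, angles in rad, forces in N, time in s.
With the tool pointing down it reaches from about 0.4 to 0.85 m from the base axis. Payload 10.4 kg.
Tool frame: the origin (TCP) lies at the centre of the arm's flange, where the gripper is bolted on; the fingertips stand 182 mm ahead of it and the grasp point (between the pads) lies 164 mm ahead of it; z points along the fingers, y is the line along which they close (so a half turn about z gives the same grasp; the last joint's range is limited). The gripper opens to 87 mm and grips with 3 to 60 N. Pads are 19 mm wide; open, the fingers measure 117 mm over their backs; the gripper's body (75 mm by 190 mm) begins 51 mm behind the grasp point.
Start: joints at [1.208, 0.332, -0.065, 1.46, 0.022, 1.35, -0.088], TCP at [0.208, -0.589, 0.405] pointing down, gripper open.
Joint ranges: [-2.6, 2.6], [-0.5, 2.12], [-1.47, 1.34], [0.16, 2.42], [-1.27, 4.41], [0.06, 2.06], [-2.6, 2.6]. Speed limits (rad/s): [2.22, 2.22, 2.79, 2.79, 3.14, 3.14, 3.14].

## Interface

Orientations are given as a unit quaternion [x, y, z, w].
In Python, from bench import r, eyes, job gives the robot as it stands. The module is installed in compiled form; this text tells all that it offers.
- The arm moves only by the shell command python3 -m inch 'ROWS' [OPENING] [FORCE]. ROWS is JSON, a list of rows, each a list of 6 numbers: the shift along the tool's x, y, z normalised to -1 to 1, where 1 is 4 cm, then the turn, a rotation vector about the tool's x, y, z normalised to -1 to 1, where 1 is 0.12 rad. In form: [[x, y, z, wx, wy, wz], ...]. A call has exactly 5 rows; each row shifts and turns the commanded pose from where the row before left it, along the tool's axes as they then stand; what a row does not reach is not made up. A row lasts 1/12 s, in which the tool goes at most 41.7 mm and 7.16 degrees, less where a joint would pass 70% of its speed; a pose out of reach is approached as far as the arm can. A call with a number of a shift or a turn outside -1 to 1 is refused whole. A call with a gripper value outside its range is refused whole. OPENING is the gripper command: -1 is shut, 1 is fully open, values between are in proportion, set as the call begins (- or left out, the last holds). The fingers move at their own pace and stop on an object; FORCE is the grip in N (left out, the last holds). Time passes only in rows, so rows that do not move let the fingers close, or fill a call up. It gives the time, the measured TCP pose, the force, the opening and the grip force at its end, in the units of the state.
- r.read_state(): the state, without advancing time (a new reading comes with each control period).
- eyes.camera(name): name is "side" or "top" or "wrist"; returns a dict with "pixels" (384x512x3 uint8, red, green, blue), "fx", "fy", "cx", "cy" (pixels), "D" ([k1, k2, p1, p2, k3] as OpenCV has them; the pictures are not rectified), "extrinsics" (4x4, takes a point from camera to world coordinates). Camera axes: x right, y down, z forward; pixel columns grow to the right and rows downward; lengths in m; the calibration is good to about 2 mm. A picture is of the moment at which its call begins. There is no depth.
- job.close_job(): hands the job in; it is judged then, once.
The state is a dict: "time": time; "joint_positions": joint angles; "joint_vel": joint speeds; "joint_torque": joint torques, N m; "ee_pos": TCP position; "eef_rot": TCP orientation; "ft_force": force on the tool from outside, world axes, zero at the start; "torque": the same for the moment, N m; "width": finger opening in m; "grip_force": force on a finger pad.
Only numpy, scipy, OpenCV 4.12 (cv2) and the standard library are available. Lean on these libraries where they do the work, as an engineer would, in place of code of your own. Each camera call takes 0.05 s, during which the arm holds its last target. There are 200 camera calls.

## Task

With the fingertips, push the sample jar that lies in the sloped chute steadily uphill, over the crest and fully home against the reader's end stop, so that it stays there and does not roll back. Once it is home, press the round start button all the way down and let it come back up. Do not lift, carry or flick the jar, do not press the button before the jar is home, and leave everything else on the bench where it is.

Things in the scene. Friction and masses are not known exactly. Their poses are not given: they have to be found in the camera images.
- reader: Fixed bench reader: an aluminium chute leads up to a white box. Origin on the bench under the chute's middle; local +x points uphill along the chute to the box, +y left across it, +z up. All in this frame, mm: chute 88 wide inside, rims 6 thick, 10 above its floor; base plate x -140 to 230, 104 wide; white box x 138 to 230, y -56 to 56, up to z 95
- lip (a point): Low end of the chute floor: x -130, y 0, z 14 mm in the reader's frame. A lip, 6 mm thick and with its top at z 24, closes the chute here (x -136 to -130). From here the floor climbs straight at 8 degrees to the crest
- crest (a point): Chute floor at the crest, mid-width: x 70, y 0, z 42 mm in the reader's frame. Past it the floor falls at 8 degrees to z 34 at x 130, where the end stop stands. A jar past the crest rolls on to the stop by itself and stays; released short of the crest it rolls back down to the lip
- bay (a point): Where the jar's centre is when home against the end stop: x 105, y 0, z 62 mm in the reader's frame; axes as the reader's. The stop is an upright black rubber plate across the chute, its face at x 130, its top at z 66, on the front of the white box
- jar: The sample jar to push: amber glass, paper band, white screw cap; a cylinder 50 mm in diameter, 80 mm long, about 0.13 to 0.25 kg, lying across the chute and free to roll along it. Starts at rest on the floor and the low lip's top edge (centre then at x -112, z 42 mm in the reader's frame). Origin at its centre, local y along its axis (it turns about y as it rolls)
- start_top (a point): Centre of the top face of the start button: flat, round, black, 32 mm in diameter, on a round grey housing 48 mm in diameter, on a white control box (70 x 60 mm, 40 mm high) fixed to the bench on the right-hand (reader's -y) side of the chute. It faces up; its top stands 62 mm above the bench when out
- start (a joint): Travel of the start button in m: 0 out, 0.006 fully down; sprung, 1.5 N to start it and 5 N fully down
- spare_jar: Bystander: a second, equal jar (50 mm diameter, 80 mm tall) standing upright on the bench to the right (reader's -y) of the white box. Origin at the centre of its underside. Leave alone
- dish: Bystander: closed petri dish, 90 mm diameter, 16 mm high, on the bench behind the white box (reader's +x). Origin under its centre. Leave alone
- marker: Bystander: marker pen, 130 mm long, 11 mm thick, lying on the bench crosswise below the chute's low end, about 60 to 90 mm from the lip. Origin under its middle, local x along it. Leave alone
- reagent: Bystander: capped reagent bottle, 56 mm diameter, 110 mm tall, standing to the robot's right. Origin under its centre. Leave alone
Mind the look-alikes: they are no part of the job. Leave any yellow look-alike of the jar alone. Leave any blue look-alike of the part that bears start_top alone.

How it is judged:
On the way, in this order (a step that is already met when the one before it is completed fails the run):
1. the jar is pushed over the crest and lies home against the end stop (x of jar in the frame of bay between -0.006 and 0.004 m and z of jar in the frame of bay between -0.005 and 0.005 m and angle between the y axis of jar and the y axis of reader, either way round below 0.15 rad), for 0.3 s.
2. the start button is pressed down (value of joint start above 0.0045 m), for 0.05 s.
At the end, for the whole second after the job is handed in: The jar lies at rest across the chute within about 5 mm of home against the end stop, the start button has been pressed (at least 4.5 of its 6 mm) after that and is out again, and the bystanders are within 20 mm of where they were (all of step 1 and linear speed of jar below 0.02 m/s and value of joint start below 0.0015 m and distance of each of spare_jar, dish, marker, reagent from where it was at the start of the episode below 0.02 m); the robot touches nothing.
It fails at once if the jar is lifted or carried instead of rolled (more than about 13 mm off the chute floor) (z of jar in the frame of reader above 0.08 m or (x of jar in the frame of reader below -0.04 m and z of jar in the frame of reader above 0.066 m)).
It fails at once if the jar leaves the chute (y of jar in the frame of reader above 0.03 m or y of jar in the frame of reader below -0.03 m or x of jar in the frame of reader below -0.128 m).
It fails at once if the jar is flicked or knocked (faster than 0.5 m/s) (linear speed of jar above 0.5 m/s).
It fails at once if the start button is pressed while the jar is not home (value of joint start above 0.003 m and (x of jar in the frame of bay below -0.02 m or z of jar in the frame of bay above 0.015 m)).
It fails at once if a bystander is moved by more than 20 mm (distance of any of spare_jar, dish, marker, reagent from where it was at the start of the episode above 0.02 m).
It also fails if it takes over 48 s, if anything falls off the work surface, if the arm or the gripper's body presses on something with over 40 N, if the wrist force passes 120 N, or if a joint passes its speed limit or range.

## Working session

There is one attempt and no reset: what is moved stays moved. The work goes in short steps, Python scripts to look and compute and a shell command to move; the robot and the scene stay as the last step left them, time stands still between calls to the robot, and variables do not carry over. Pictures are saved under pics/ and viewed, at most 10 in all, crops included, and the job is handed in when it is done.

```bash
mkdir -p pics; python3 - <<'E'
from bench import r,eyes,job
import cv2,json,numpy as np
for n in("side","top"):
    c=eyes.camera(n); cv2.imwrite(f"pics/{n}0.png",c["pixels"][:,:,::-1])
    np.savez(f"pics/{n}0.npz",**{k:np.array(v) for k,v in c.items()})
    print(n,c["fx"],c["fy"],c["cx"],c["cy"],c["D"],np.round(c["extrinsics"],3).tolist())
s=r.read_state();print(s["time"],s["ee_pos"],s["eef_rot"],s["width"],s["ft_force"])
E
```

```text
side 387.99143283903896 387.99143283903896 251.5632206938483 188.23538629184424 [0.0334948 0.        0.        0.        0.       ] [[0.996, -0.076, 0.044, 0.436], [-0.087, -0.755, 0.65, -0.725], [-0.016, -0.651, -0.759, 0.92], [0.0, 0.0, 0.0, 1.0]]
top 354.46038546549795 354.46038546549795 257.5930256458294 192.0896424602861 [-0.02134834  0.          0.          0.          0.        ] [[0.028, -0.99, 0.135, 0.352], [-0.999, -0.03, -0.013, -0.017], [0.017, -0.135, -0.991, 1.119], [0.0, 0.0, 0.0, 1.0]]
0.1 [ 0.20827845 -0.58916568  0.4040689 ] [ 9.85597731e-01  1.69105741e-01 -1.25286355e-04 -5.88492769e-04] 0.08669816264876393 [ 0.88146578 -0.17997546 -0.34633769]
```

View pics/side0.png

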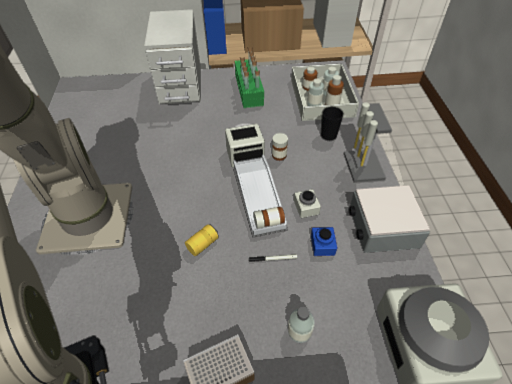

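View pics/top0.png

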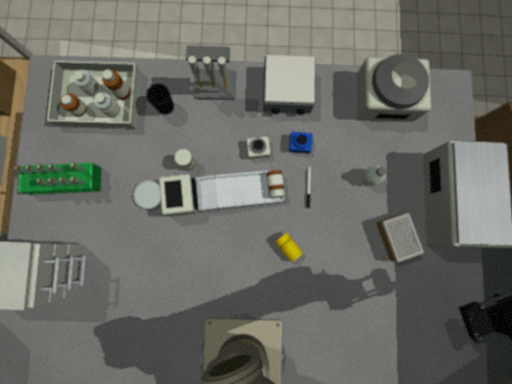

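Candidates for the jar: 
- amber/white jar in the chute, side (268,218), top (276,184): chosen.
- yellow jar, side (202,240), top (289,247): a look-alike.
- upright spare jar, side (280,146), top (184,158): a bystander.

Candidates for the button: 
- white control box, side (307,200), top (258,146): chosen.
- blue box, side (323,240), top (301,141): a look-alike.

I'll check both choices in one close crop.

```bash
python3 - <<'E'
import cv2,numpy as np
a=cv2.imread("pics/side0.png")[120:270,220:345]; b=cv2.imread("pics/top0.png")[125:220,155:320]
a=cv2.resize(a,None,fx=4,fy=4,interpolation=cv2.INTER_CUBIC)   # 500x600
a=a[:, :]
cv2.imwrite("pics/sidec.png",a)
cv2.imwrite("pics/topc.png",cv2.resize(b,None,fx=4.8,fy=4.8,interpolation=cv2.INTER_CUBIC))
E
```

```text
(no output)
```

View pics/sidec.png

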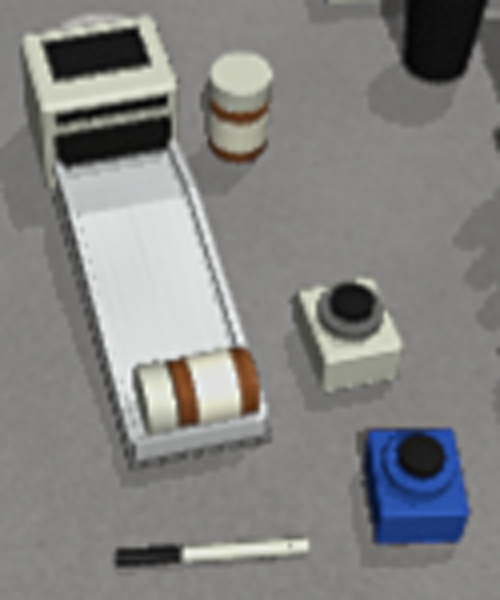

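View pics/topc.png

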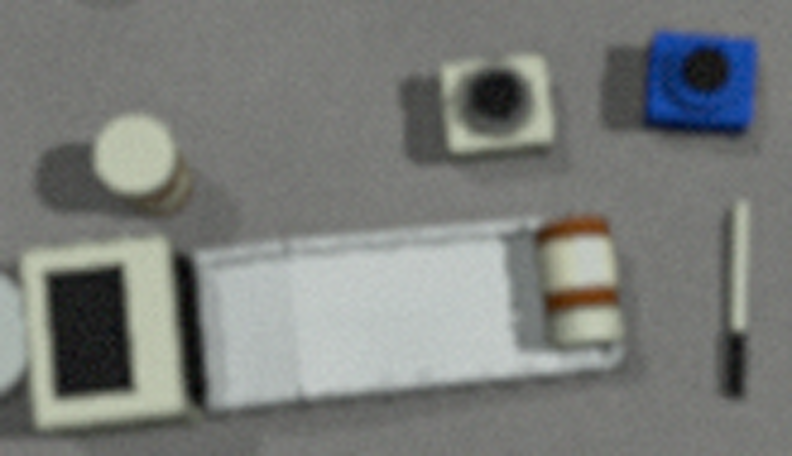

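The crop confirms both. The jar with amber ends and a paper band lies at the chute's low end, side crop (197,388). The black button is on the white box, side crop (352,302) and top crop (498,93). The yellow jar and blue box are left alone. Next I fit the poses from both views.

```bash
cat > h.py <<'E'
import cv2,numpy as np
from scipy.optimize import least_squares
C={n:dict(np.load(f"pics/{n}0.npz")) for n in("side","top")}
def K(c): return np.array([[c["fx"],0,c["cx"]],[0,c["fy"],c["cy"]],[0,0,1.]])
def proj(c,P):
    E=np.linalg.inv(c["extrinsics"]); 
    return cv2.projectPoints(np.atleast_2d(P).astype(float),cv2.Rodrigues(E[:3,:3])[0],E[:3,3],K(c),c["D"])[0][:,0]
def S(u,v): return ((u+.5)/4-.5+220,(v+.5)/4-.5+120)
def T(u,v): return ((u+.5)/4.8-.5+155,(v+.5)/4.8-.5+125)
def tri(obs):
    f=lambda p:np.concatenate([proj(C[n],p)[0]-q for n,q in obs])
    s=least_squares(f,[.5,0,.05]); return s.x,np.abs(s.fun).max()
def world(p,P):
    x,y,a=p;P=np.atleast_2d(P);c,s=np.cos(a),np.sin(a)
    return np.c_[x+c*P[:,0]-s*P[:,1],y+s*P[:,0]+c*P[:,1],P[:,2]]
E
python3 - <<'E'
from h import *
m=.001
obs=[((230,56,95),S(24,38),T(36,430)),((230,-56,95),S(152,18),T(22,250)),((138,-56,95),S(175,83),T(168,237)),((138,56,95),S(48,104),T(186,414)),
 ((70,44,42),S(79,213),T(300,397)),((70,-44,42),S(187,201),T(289,250))]
for P,a,b in obs: print(P,*[np.round(q,4) for q in tri([("side",a),("top",b)])])
P=np.array([o[0] for o in obs])*m
f=lambda p:np.concatenate([(proj(C["side"],world(p,P))-[o[1] for o in obs]).ravel(),(proj(C["top"],world(p,P))-[o[2] for o in obs]).ravel()])
s=least_squares(f,[.5,0,1.5],loss="soft_l1");print("reader",s.x,np.round(s.fun,1))
for nm,a,b in(("btn",S(352,302),T(498,93)),("jar",S(197,387),T(580,281)),("yellow",(202,240),(289,247)),("spare",S(240,75),T(135,155))):
    q,e=tri([("side",a),("top",b)]);x,y,t=s.x;d=q[:2]-s.x[:2];print(nm,np.round(q,4),round(e,2),"in reader",np.round([np.cos(t)*d[0]+np.sin(t)*d[1],-np.sin(t)*d[0]+np.cos(t)*d[1]],4))
print("jar expect",world(s.x,[-.112,0,.042]),"bay",world(s.x,[.105,0,.062]))
E
```

```text
(230, 56, 95) [0.4207 0.2447 0.0914] 0.7038
(230, -56, 95) [0.5287 0.2605 0.0902] 0.006
(138, -56, 95) [0.5379 0.17   0.0998] 0.0177
(138, 56, 95) [0.4341 0.1534 0.1019] 1.3268
(70, 44, 42) [0.4517 0.0917 0.0433] 1.2456
(70, -44, 42) [0.542  0.1031 0.0366] 0.4215
reader [0.5066409  0.02591519 1.71447482] [-1.5 -0.8  0.1 -1.4  1.4  0.9 -2.1  1.7 -0.7  1.2 -0.1 -0.9 -0.7  0.1
 -0.8 -0.4  0.2 -1.2 -0.1 -0.2  0.9 -1.6  0.3  0.7]
btn [ 0.6453 -0.0283  0.058 ] 0.16 in reader [-0.0735 -0.1295]
jar [ 0.5269 -0.0843  0.0465] 0.13 in reader [-0.112  -0.0043]
yellow [ 0.3363 -0.131   0.0262] 0.61 in reader [-0.131  0.191]
spare [0.5933 0.1973 0.0783] 0.05 in reader [ 0.1572 -0.1103]
jar expect [[ 0.52267758 -0.08493076  0.042     ]] bay [[0.4916065  0.12983327 0.062     ]]
```

```bash
python3 -m inch '[[0.75,-0.52,0,0,0,0],[0.75,-0.52,0,0,0,0],[0.75,-0.52,0,0,0,0],[0.75,-0.52,0,0,0,0],[0.75,-0.52,0,0,0,0]]' -0.25 20
python3 -m inch '[[0.75,-0.52,0,0,0,0],[0.75,-0.52,0,0,0,0],[0.75,-0.52,0,0,0,0],[0.75,-0.52,0,0,0,0],[0.75,-0.52,0,0,0,0]]'
python3 -m inch '[[0.6,-0.5,0,0,0,0],[0,0,0,0,0,-0.95],[0,0,0,0,0,-0.95],[0,0,0,0,0,-0.95],[0,0,0,0,0,-0.95]]'
python3 -m inch '[[0,0,0,0,0,-0.95],[0,0,0,0,0,-0.95],[0,0,0,0,0,-0.95],[0,0,0,0,0,-0.95],[0,0,0,0,0,-0.95]]'
```

```text
time: 0.52
ee_pos: [0.3158, -0.4396, 0.4044]
eef_rot: [0.986, 0.169, -0.0, -0.0]
ft_force: [1.5, -0.1, 0.0]
width: 0.0617
grip_force: 0.0
time: 0.93
ee_pos: [0.4225, -0.2915, 0.4046]
eef_rot: [0.986, 0.169, -0.0, 0.0]
ft_force: [0.6, -0.6, 0.3]
width: 0.0344
grip_force: 0.0
time: 1.35
ee_pos: [0.4378, -0.2661, 0.4044]
eef_rot: [0.921, 0.39, -0.0, -0.0]
ft_force: [-0.4, 0.2, -0.3]
width: 0.0328
grip_force: 0.0
time: 1.77
ee_pos: [0.4377, -0.2663, 0.4044]
eef_rot: [0.774, 0.633, -0.0, -0.0]
ft_force: [-0.3, -0.5, 0.4]
width: 0.0328
grip_force: 0.0
```

```bash
python3 -m inch '[[0,0,0,0,0,-0.95],[0,0,0,0,0,-0.95],[0,0,0,0,0,-0.95],[0.5,0.5,0,0,0,0],[0.5,0.5,0,0,0,0]]'
python3 -m inch '[[0.6,0.6,0,0,0,0],[0.6,0.6,0,0,0,0],[0.6,0.6,0,0,0,0],[0,0,0,0,0,0],[0,0,0,0,0,0]]'
python3 - <<'E'
from bench import r,eyes
import cv2,numpy as np
c=eyes.camera("wrist");cv2.imwrite("pics/w1.png",c["pixels"][:,:,::-1]);np.savez("pics/wrist0.npz",**{k:np.array(v) for k,v in c.items()})
E
```

```text
time: 2.18
ee_pos: [0.4715, -0.222, 0.4045]
eef_rot: [0.658, 0.753, -0.0, -0.0]
ft_force: [0.7, -0.0, 0.8]
width: 0.0325
grip_force: 0.0
time: 2.6
ee_pos: [0.5342, -0.138, 0.4043]
eef_rot: [0.656, 0.755, 0.0, -0.001]
ft_force: [0.2, 0.0, -0.2]
width: 0.0325
grip_force: 0.0
```

View pics/w1.png

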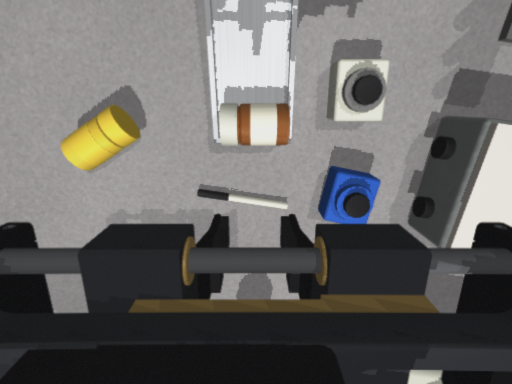

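The wrist view shows the jar centred at (255,124). The chute rims run from (213,137)/(293,137) to (208,0)/(298,0), and the button is at (368,89). I'll use these to refine the fit.

```bash
python3 - <<'E'
from h import *
C["wrist"]=dict(np.load("pics/wrist0.npz"));w=C["wrist"]
def ray(px,z):
    p=cv2.undistortPoints(np.array([[px]],float),K(w),w["D"])[0,0];E=w["extrinsics"];d=E[:3,:3]@[p[0],p[1],1];o=E[:3,3];return o+d*(z-o[2])/d[2]
print("jar",ray((255,124),.05)); a=ray((253,137),.024);b=ray((253,2),.04);d=b-a;print("axis",a,b,np.degrees(np.arctan2(d[1],d[0])))
for nm,o in(("btn",[("side",S(352,302)),("top",T(498,93)),("wrist",(368,89))]),("jar",[("side",S(197,387)),("top",T(580,281)),("wrist",(255,124))])): print(nm,tri(o))
print("btn wrist-only z=.062",ray((368,89),.062))
E
```

```text
jar [ 0.52650918 -0.08296685  0.05      ]
axis [ 0.52652272 -0.10116887  0.024     ] [0.50645541 0.04346412 0.04      ] 97.89915467677429
btn (array([ 0.64560029, -0.02759076,  0.05738233]), np.float64(0.23908838876030813))
jar (array([ 0.52667136, -0.08340783,  0.04542235]), np.float64(0.30806976075558623))
btn wrist-only z=.062 [ 0.64388002 -0.02797938  0.062     ]
```

Tool is aligned laterally (0 mm off) and in yaw, and sits 55 mm behind the jar. I'll descend until the fingertips are at z ≈ 0.034.

```bash
python3 -m inch '[[0,0,0.9,0,0,0],[0,0,0.9,0,0,0],[0,0,0.9,0,0,0],[0,0,0.9,0,0,0],[0,0,0.7,0,0,0]]'
python3 -m inch '[[0,0,0.3,0,0,0],[0.15,0,0,0,0,0],[0.15,0,0,0,0,0],[0.1,0,0,0,0,0],[0,0,0,0,0,0]]'
```

```text
time: 3.07
ee_pos: [0.5319, -0.1416, 0.23]
eef_rot: [0.658, 0.753, -0.001, -0.001]
ft_force: [0.3, -0.6, -0.4]
width: 0.0325
grip_force: 0.0
time: 3.48
ee_pos: [0.532, -0.123, 0.2229]
eef_rot: [0.657, 0.754, 0.001, 0.001]
ft_force: [0.0, -0.4, -0.3]
width: 0.0327
grip_force: 0.0
```

```bash
python3 -m inch '[[0,0,0.13,0,0,0],[0,0,0.1,0,0,0],[0.1,0,0,0,0,0],[0.1,0,0,0,0,0],[0.15,0,-0.02,0,0,0]]'
python3 -m inch '[[0.15,0,-0.02,0,0,0],[0.15,0,-0.02,0,0,0],[0.15,0,-0.02,0,0,0],[0.15,0,-0.02,0,0,0],[0.15,0,-0.02,0,0,0]]'
```

```text
time: 3.9
ee_pos: [0.5294, -0.1109, 0.2125]
eef_rot: [0.657, 0.753, -0.0, 0.0]
ft_force: [0.8, -2.5, 1.0]
width: 0.0329
grip_force: 1.3
time: 4.32
ee_pos: [0.5252, -0.0799, 0.2165]
eef_rot: [0.657, 0.754, 0.0, 0.0]
ft_force: [-0.7, -2.9, 1.3]
width: 0.0329
grip_force: 1.1
```

```bash
python3 -m inch '[[0.15,0,-0.02,0,0,0],[0.15,0,-0.02,0,0,0],[0.15,0,-0.02,0,0,0],[0.15,0,-0.02,0,0,0],[0.15,0,-0.02,0,0,0]]'
python3 -m inch '[[0.15,0,-0.02,0,0,0],[0.15,0,-0.02,0,0,0],[0.15,0,-0.02,0,0,0],[0.15,0,-0.02,0,0,0],[0.15,0,-0.02,0,0,0]]'
python3 - <<'E'
from bench import eyes
import cv2
c=eyes.camera("side");cv2.imwrite("pics/s2.png",cv2.resize(c["pixels"][110:250,200:340,::-1],None,fx=4,fy=4))
E
```

```text
time: 4.73
ee_pos: [0.5211, -0.0504, 0.2205]
eef_rot: [0.657, 0.754, -0.0, 0.0]
ft_force: [0.5, -3.5, 2.7]
width: 0.0326
grip_force: 1.7
time: 5.15
ee_pos: [0.517, -0.0207, 0.2244]
eef_rot: [0.657, 0.754, -0.0, 0.0]
ft_force: [0.3, -3.0, 1.7]
width: 0.0323
grip_force: 1.8
```

View pics/s2.png

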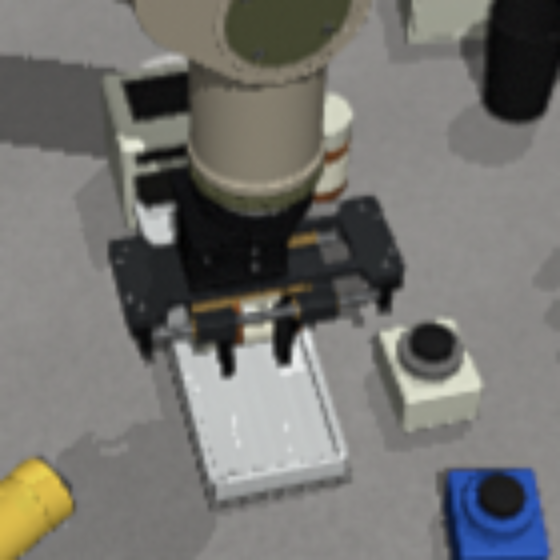

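The jar rolls straight ahead of both fingers. I'll keep pushing over the crest.

```bash
python3 -m inch '[[0.15,0,-0.02,0,0,0],[0.15,0,-0.02,0,0,0],[0.15,0,-0.02,0,0,0],[0.15,0,-0.02,0,0,0],[0.15,0,-0.02,0,0,0]]'
python3 -m inch '[[0.15,0,-0.02,0,0,0],[0.15,0,-0.02,0,0,0],[0.15,0,-0.02,0,0,0],[0.15,0,-0.02,0,0,0],[0.15,0,-0.02,0,0,0]]'
python3 -m inch '[[0.15,0,-0.02,0,0,0],[0.15,0,-0.02,0,0,0],[0.15,0,-0.02,0,0,0],[0.15,0,-0.02,0,0,0],[0.15,0,-0.01,0,0,0]]'
```

```text
time: 5.62
ee_pos: [0.5129, 0.0091, 0.2284]
eef_rot: [0.657, 0.754, 0.0, 0.0]
ft_force: [0.2, -2.8, 2.2]
width: 0.0326
grip_force: 1.8
time: 6.03
ee_pos: [0.5088, 0.0388, 0.2324]
eef_rot: [0.657, 0.754, -0.0, 0.0]
ft_force: [0.5, -4.2, 2.9]
width: 0.0327
grip_force: 1.8
time: 6.45
ee_pos: [0.5045, 0.0691, 0.2359]
eef_rot: [0.657, 0.754, 0.0, -0.0]
ft_force: [0.4, 0.8, 1.4]
width: 0.0328
grip_force: 0.0
```

Force dropped to zero, so the jar is over the crest. I'll back off, raise the arm and look.

```bash
python3 -m inch '[[-0.4,0,-0.3,0,0,0],[-0.5,0,-0.5,0,0,0],[-0.6,0,-0.6,0,0,0],[-0.6,0,-0.6,0,0,0],[-0.5,0,-0.5,0,0,0]]' -1 20
python3 -m inch '[[0,0,0,0,0,0],[0,0,0,0,0,0],[0,0,0,0,0,0],[0,0,0,0,0,0],[0,0,0,0,0,0]]'
python3 - <<'E'
from bench import eyes
import cv2,numpy as np
c=eyes.camera("wrist");cv2.imwrite("pics/w3.png",c["pixels"][:,:,::-1]);np.savez("pics/wrist3.npz",**{k:np.array(v) for k,v in c.items()})
E
```

```text
time: 6.87
ee_pos: [0.519, -0.0356, 0.3373]
eef_rot: [0.657, 0.754, 0.0, 0.0]
ft_force: [-0.0, -0.9, 0.3]
width: 0.0074
grip_force: 0.0
time: 7.28
ee_pos: [0.5187, -0.0338, 0.335]
eef_rot: [0.656, 0.754, -0.0, -0.001]
ft_force: [0.3, -1.1, 0.0]
width: 0.0006
grip_force: 0.0
```

View pics/w3.png

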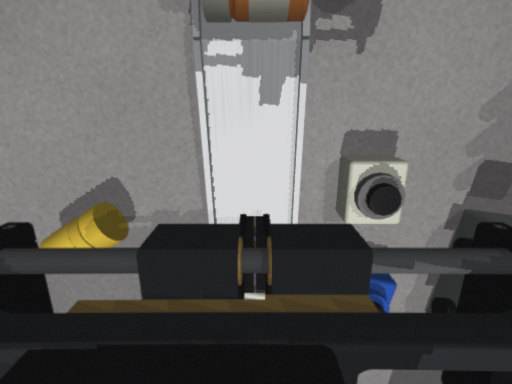

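The jar's rear edge is at y≈20, square across the chute and past the crest line at y≈38. The button is at (383,198).

```bash
python3 - <<'E'
from h import *
C["wrist"]=dict(np.load("pics/wrist3.npz"));w=C["wrist"]
C["w0"]=dict(np.load("pics/wrist0.npz"))
y=np.radians(98);p=(.511,.027,y)
th=np.linspace(0,2*np.pi,73)
for x,z in((.105,.062),(.095,.0637),(.085,.065)): print(x,proj(w,world(p,np.c_[x+.025*np.cos(th),0*th,z+.025*np.sin(th)]))[:,1].max())
o=[("side",S(352,302)),("top",T(498,93)),("wrist",(383,198)),("w0",(368,89))]
q,e=tri(o);print("btn",q,e)
f=lambda v:np.concatenate([proj(C[n],[v[0],v[1],.062])[0]-a for n,a in o]);s=least_squares(f,q[:2]);print(s.x,s.fun.round(1))
d=s.x-[.5187,-.0338];a=y;print("shift tool x,y (units)",(d@[np.cos(a),np.sin(a)])/.04,(d@[np.sin(a),-np.cos(a)])/.04)
E
```

```text
0.105 22.936867604498218
0.095 35.94914832262327
0.085 48.98403773259358
btn [ 0.64537511 -0.02749287  0.05570241] 0.8037357809040486
[ 0.64270054 -0.02720519] [-0.7 -1.2 -0.4  0.6  1.1  1.5 -0.9 -0.9]
shift tool x,y (units) -0.26817265159028686 3.092789881017521
```

The jar is home: its rear edge is predicted at row 22.9 for home and seen at about 20–21. Now I move above the button.

```bash
python3 -m inch '[[-0.06,0.8,0,0,0,0],[-0.06,0.8,0,0,0,0],[-0.06,0.8,0,0,0,0],[-0.06,0.7,0,0,0,0],[0,0,0,0,0,0]]' -1
python3 -m inch '[[0,0,0.6,0,0,0],[0,0,0.6,0,0,0],[0,0,0.5,0,0,0],[0,0,0.2,0,0,0],[0,0,0,0,0,0]]'
```

```text
time: 7.75
ee_pos: [0.6462, -0.0267, 0.334]
eef_rot: [0.657, 0.754, 0.001, -0.001]
ft_force: [-0.8, 0.4, 0.5]
width: 0.0006
grip_force: 0.0
time: 8.17
ee_pos: [0.6422, -0.0273, 0.2576]
eef_rot: [0.657, 0.754, -0.001, -0.002]
ft_force: [-0.3, 0.3, 0.6]
width: 0.0006
grip_force: 0.0
```

```bash
python3 -m inch '[[0,0,0.1,0,0,0],[0,0,0.1,0,0,0],[0,0,0.1,0,0,0],[0,0,0.06,0,0,0],[0,0,0,0,0,0]]'
```

```text
time: 8.58
ee_pos: [0.6431, -0.0277, 0.2454]
eef_rot: [0.657, 0.754, -0.0, -0.0]
ft_force: [0.8, -0.1, 0.3]
width: 0.0003
grip_force: 0.0
```

```bash
python3 -m inch '[[0,0,0.06,0,0,0],[0,0,0.06,0,0,0],[0,0,0.04,0,0,0],[0,0,0,0,0,0],[0,0,0,0,0,0]]'
```

```text
time: 9.0
ee_pos: [0.6433, -0.0277, 0.2395]
eef_rot: [0.657, 0.754, 0.0, 0.0]
ft_force: [-1.0, -0.1, 4.4]
width: 0.0006
grip_force: 2.2
```

```bash
python3 -m inch '[[0,0,0.03,0,0,0],[0,0,0.03,0,0,0],[0,0,0,0,0,0],[0,0,0,0,0,0],[0,0,0,0,0,0]]'
```

```text
time: 9.42
ee_pos: [0.6433, -0.0276, 0.2385]
eef_rot: [0.657, 0.754, 0.0, 0.001]
ft_force: [-6.1, -0.7, 16.9]
width: 0.0005
grip_force: 8.5
```

The button is fully down: the force rose to 17 N, well above 5 N. I'll release it and check.

```bash
python3 -m inch '[[0,0,-0.2,0,0,0],[0,0,-0.4,0,0,0],[0,0,-0.7,0,0,0],[0,0,-0.7,0,0,0],[0,0,-0.7,0,0,0]]'
python3 -m inch '[[-0.8,0,0,0,0,0],[-0.8,0,0,0,0,0],[-0.4,0,0,0,0,0],[0,0,0,0,0,0],[0,0,0,0,0,0]]'
python3 -m inch '[[0,0,0,0,0,0],[0,0,0,0,0,0],[0,0,0,0,0,0],[0,0,0,0,0,0],[0,0,0,0,0,0]]'
python3 - <<'E'
from bench import eyes
import cv2,numpy as np
a=eyes.camera("side")["pixels"][110:250,200:340,::-1]; b=eyes.camera("top")["pixels"][100:240,130:330,::-1]
cv2.imwrite("pics/end.png",cv2.resize(np.hstack([a,b]),None,fx=2.3,fy=2.3,interpolation=cv2.INTER_CUBIC))
E
```

```text
time: 9.83
ee_pos: [0.6428, -0.0276, 0.3454]
eef_rot: [0.657, 0.754, -0.0, -0.001]
ft_force: [0.2, 0.0, -0.2]
width: 0.0005
grip_force: 0.0
time: 10.25
ee_pos: [0.6539, -0.108, 0.3439]
eef_rot: [0.658, 0.753, -0.0, -0.001]
ft_force: [0.2, 0.9, -0.1]
width: 0.0002
grip_force: 0.0
time: 10.67
ee_pos: [0.6541, -0.1063, 0.3448]
eef_rot: [0.657, 0.754, 0.0, 0.0]
ft_force: [-0.0, -0.8, -0.2]
width: 0.0003
grip_force: 0.0
```

View pics/end.png

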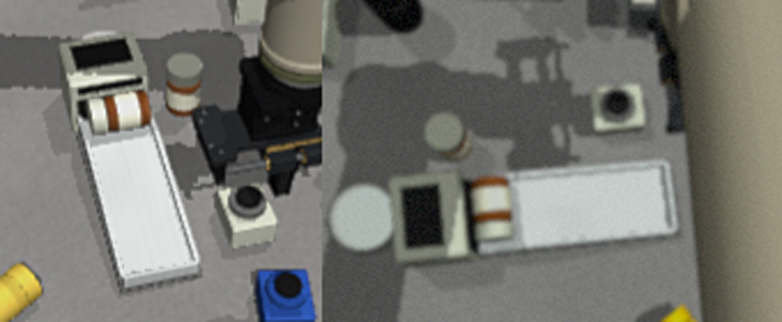

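The jar lies square against the stop, at (120,110) in the left view and (492,207) in the right. The button is out, the bystanders in view are where they were, and the arm is clear.

```bash
python3 -c "
from bench import job;print(job.close_job())"
```

```text
the job is handed in; nothing more can be done
None
```

The jar was pushed over the crest and lies home against the end stop, the start button was then pressed fully down and released, and the job is handed in; no verdict was returned.

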